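Unlock the soap mould and pack the bars in stacked totes

ROBOT

A 7-joint arm with a two-finger parallel gripper is mounted at the origin on the work surface. World frame = base frame: x ahead of the robot, y to its left, z up, the work surface at z = 0. Lengths are in m, angles in degrees, forces in N, time in s.
With the tool pointing down it reaches from about 0.425 to 0.875 m from the base axis. Payload 4.7 kg.
Tool frame: the origin (TCP) lies between the finger pads; the fingertips stand 22 mm ahead of it and the grasp point (between the pads) lies 3 mm ahead of it (env.tip_reach is the distance from the TCP to the fingertips, in m); z points along the fingers, y is the line along which they close (so a half turn about z gives the same grasp; the last joint's range is limited). The gripper opens to 87 mm and grips with 3 to 60 N. Pads are 19 mm wide; open, the fingers measure 117 mm over their backs; the gripper's body (75 mm by 190 mm) begins 51 mm behind the grasp point.
Start: joints at [-72.932, 18.392, -4.016, 83.108, 1.295, 78.541, -3.26], TCP at [0.182, 0.624, 0.245] pointing down, gripper open.
Joint ranges: [-163.93, 163.93], [-17.29, 119.83], [-79.2, 71.16], [3.27, 140.29], [-89.18, 269.18], [5.43, 117.66], [-154.24, 154.24]. Speed limits (degrees/s): [147.25, 147.25, 180, 180, 180, 180, 180].

INTERFACE

Orientations are given as [roll, pitch, yaw] about the fixed x, y, z axes, in that order (R = Rz(yaw) Ry(pitch) Rx(roll)).
In Python, from cell import env gives the robot as it stands.
- The arm moves only by the shell command python3 -m creep 'ROWS' [FORCE]. ROWS is JSON, one flat list of numbers, 7 for each row, row after row: the finger opening in mm, from 0 to 87, then the shift along the tool's x, y, z in units of 30 mm (1.0 is 30 mm), then the turn, a rotation vector about the tool's x, y, z in units of 6 degrees (1.0 is 6 degrees). A call has 1 to 12 rows; each row is the pose to reach, as a shift and turn from the pose commanded when the call began, along the tool's axes at that moment; what a row does not reach only later rows make up. A row lasts 1/10 s, in which the tool goes at most 50 mm and 8.59 degrees, less where a joint would pass 70% of its speed; a pose out of reach is approached as far as the arm can. A call with a gripper value outside its range is refused whole. The fingers move at their own pace and stop on an object; FORCE is the grip in N (left out, the last holds). Time passes only in rows, so rows that repeat a pose let the fingers close. It gives the time, the measured TCP pose, the force, the opening and the grip force at its end, in the units of the state.
- env.get_obs(): the state, without advancing time (a new reading comes with each control period).
- env.read_camera(name): name is "scene" or "top" or "wrist"; returns a dict with "color" (384x512x3 uint8, red, green, blue), "depth" (384x512 float32, m along the optical axis (not along the pixel's ray), 0 where there is no reading), "fovy" (degrees; the focal length in pixels is half the picture's height over the tangent of half this angle, whatever the lens; pixels are square), "cx", "cy" (the principal point, pixels), "R" (3x3) and "t" (3): a world point X has camera coordinates R X + t. Camera axes: x right, y down, z forward; pixel columns grow to the right and rows downward; lengths in m; the calibration is good to about 2 mm. A picture is of the moment at which its call begins.
- env.sign_off(): hands the job in; it is judged then, once.
The state is a dict: "time_s": time; "qpos": joint angles; "joint_velocities": joint speeds; "effort": joint torques, N m; "tool_pos": TCP position; "tool_rot": TCP orientation; "force": force on the tool from outside, world axes, zero at the start; "wrist_torque": the same for the moment, N m; "grip_width": finger opening in m; "grasp_force": force on a finger pad.
Only numpy, scipy, OpenCV 4.12 (cv2) and the standard library are available. Lean on these libraries where they do the work, as an engineer would, in place of code of your own. Each camera call takes 0.05 s, during which the arm holds its last target. There are 200 camera calls.

TASK

Unlock the soap mould: push the key from the stand fully home in the lock and turn it anticlockwise as far as it will go (turn by the key only, do not push the keeper plate or barrel), lift out every soap bar and pack them in the two grey totes, one bar to a compartment. The other tote must end up stacked, not nested, on the tote from the cork mat: turned end for end to it, standing level on its rim. Lock the emptied mould again by turning the key fully back, put the key back down in its stand, and leave the other things on the board where they are.

Things in the scene. Friction and masses are not known exactly. Their poses are not given: they have to be found in the camera images.
- bar1_c (a point): soap bar, cream, upright in a mould cavity at the start; 2 to 4 of bar1 to bar4 are there, absent ones give None. Base 40 (x) x 62 (y) x 22 mm tall, on it a grip ridge 14 mm thick (x), 50 mm long (y), 30 mm high; 52 mm tall in all, 110 g. Point: half-way up, 26 mm above the underside; z up.
- bar2_c (a point): another soap bar, same as bar1 (point half-way up, 26 mm above the underside), or absent (None)
- bar3_c (a point): another soap bar, same as bar1 (point half-way up, 26 mm above the underside), or absent (None)
- bar4_c (a point): another soap bar, same as bar1 (point half-way up, 26 mm above the underside), or absent (None)
- tote_a_c (a point): bottom tote, on the cork mat: loose grey stack-nest tote, 380 g, 80 mm tall. Rim 212 (x) x 112 (y) mm outside, 200 x 100 inside; below 40 mm height narrower: 190 x 90 outside, 182 x 82 inside; floor 5 mm thick. A lip 50 mm wide juts from the rim at the +x end. Point: mid-length, mid-width, half-way up (40 mm above the underside); z up.
- tote_b_c (a point): the tote to go on top, on the bare board at the start: same make, same axes, point half-way up (40 mm above the underside), 300 to 500 g. Turned end for end (lips at opposite ends) and set on the other, its lugs stand on the rim below: then 70 mm above the lower tote, its foot 10 mm down inside the rim with 5 mm play all round.
- tote_a_web (a point): centre of the top edge of the bottom tote's carrying web, 62 mm above its underside: an upright wall 12 mm thick (x) across the tote's middle, over the full inner width (y). It parts the tote in two open compartments 85 (x) x 82 (y) mm, centred 48 mm either side of it.
- tote_b_web (a point): the same point on the other tote: top edge of its carrying web, 12 mm thick (x), 62 mm above the underside, above its centre of mass, free to be gripped from above.
- tote_a_notch (a point): middle of the rim between the two notches near the lip end (x = +70 mm). The long walls have notches, open to the rim, 24 mm wide, at x = +70 and x = -40 mm; lugs under each long side of a tote at the same x, undersides 10 mm above the tote's underside. Same way round, the lugs drop in the notches below and the totes nest.
- key_bow (a point): steel key, 92 mm tall, standing blade down in the slot of the ceramic stand. Blade 9 (x) x 22 (y) mm, 32 long, its last 7 mm 6 x 18 mm; above it the bow, a dark plate 12 (x) x 42 (y) mm, 60 mm tall, 90 g. Alike after a half turn. Point: centre of the bow, on the key axis, 62 mm above the blade end; z up.
- stand_slot (a point): centre of the mouth of the slot in the top of the fixed white ceramic key stand, 70 x 70 mm, 36 mm tall. Slot 13 mm along this frame's x, 26 mm along y, 30 mm deep, straight down. A key fully down in it has its bow centre 32 mm above this point, x to x.
- keyhole (a point): centre of the slot's mouth in the top of the round lock barrel (66 mm across, top 76 mm above the board) at one end of the mould; turns with barrel and plate. Slot 12 mm along this frame's x, 25 mm along y, 30 mm deep, straight down. A key fully home has its bow centre 32 mm above this point, its blade across as the slot (x to x).
- keeper (a joint): turn of lock barrel and keeper plate, rad: near 0 = locked, plate over the bars, 4 mm above their ridges; grows anticlockwise from above to a stop at 1.45 = open, plate swung off to the far side. Stays as left; takes about 0.06 N m. Plate aluminium, 64 mm wide, reaching 193 mm from the axis, top 71 mm above the board.
- mould: aluminium mould, fixed: block 124 (x) x 160 (y) x 30 mm tall, origin under its centre; four open cavities centred at x = +-29, y = +-40 mm, 20 mm deep, 3 mm play round the bars (bar y along mould y). The lock's axis stands at x = 0, y = +130 mm.
- scoop: bystander: small aluminium scoop, cup 60 mm across and 50 mm tall with a 95 mm handle; origin under the cup
Not all that is in view belongs to the job. Leave any black or orange look-alike of the part that bears bar3_c alone.

How it is judged:
By the outcome, as a careful person would: the job done as asked, in the order asked, and still so for the second after the job is handed in, with the robot touching nothing.
Of bar1, bar2, bar3, bar4 only 2 to 4 are there at a start; the rules pass over those that are not, and their reading is None.
At some moment in a run one of tote_a, tote_b may be knocked a few centimetres aside while the robot is not near it.
It also fails if it takes over 210 s, if anything falls off the work surface, if the arm or the gripper's body presses on something with over 40 N, if the wrist force passes 120 N, or if a joint passes its speed limit or range.

## Working session

There is one attempt and no reset: what is moved stays moved. The work goes in short steps, Python scripts to look and compute and a shell command to move; the robot and the scene stay as the last step left them, time stands still between calls to the robot, and variables do not carry over. Pictures are saved under pics/ and viewed, at most 14 in all, crops included, and the job is handed in when it is done.

```bash
ls; mkdir -p pics
cat > h.py <<'E'
import numpy as np, cv2
from cell import env
from scipy.spatial.transform import Rotation as Ro
def cam(n):
    c=env.read_camera(n); c['f']=c['color'].shape[0]/2/np.tan(np.radians(c['fovy'])/2); return c
def cloud(c):
    d=c['depth']; v,u=np.mgrid[:d.shape[0],:d.shape[1]]
    P=np.stack([(u-c['cx'])/c['f']*d,(v-c['cy'])/c['f']*d,d],-1)
    W=(P-c['t'])@c['R']; W[d==0]=np.nan; return W
def save(c,n,box=None,s=1):
    im=c['color'][...,::-1]
    if box: im=im[box[1]:box[3],box[0]:box[2]]
    cv2.imwrite('pics/'+n+'.png',cv2.resize(im,None,fx=s,fy=s,interpolation=cv2.INTER_CUBIC))
def px(c,u,v,z):  # pixel ray to plane z
    d=c['R'].T@np.array([(u-c['cx'])/c['f'],(v-c['cy'])/c['f'],1]); o=-c['R'].T@c['t']
    return o+d*(z-o[2])/d[2]
def goto(p,yaw):
    "shift (30mm units) and turn (6deg units) in tool axes to reach TCP p pointing down, tool yaw"
    s=env.get_obs(); R=Ro.from_euler('xyz',s['tool_rot'],degrees=True)
    T=Ro.from_euler('xyz',[180,0,yaw],degrees=True)
    d=R.inv().apply(np.array(p)-s['tool_pos'])/.03; r=np.degrees((R.inv()*T).as_rotvec())/6
    print('shift',d.round(2),'turn',r.round(2))
E
python3 - <<'E'
from h import *
s=env.get_obs(); print(s['time_s'],s['tool_pos'],s['tool_rot'],s['force'])
import pickle
D={}
for n in('scene','top','wrist'):
    c=cam(n); D[n]=c; W=cloud(c); print(n,c['f'],c['cx'],c['cy'],-c['R'].T@c['t'],c['R'].round(2).tolist())
    save(c,n+'0',s=1.56)
pickle.dump(D,open('D0.pkl','wb'))
E
```

```text
pics
0.0 [0.18190341 0.62350952 0.24346175] [-1.79893822e+02  6.28765994e-03  1.63742594e+02] [ 0.22475619 -0.67117922  1.04876423]
scene 404.81326115451924 258.3032018439716 193.77889750131288 [ 1.24015184 -0.00553018  0.96640047] [[-0.02, 1.0, 0.01], [0.79, 0.02, -0.61], [-0.61, -0.0, -0.79]]
top 459.84389733431027 252.5103115878527 192.58919315761713 [ 0.36412252 -0.02996494  1.26163348] [[-0.02, -1.0, -0.03], [-0.98, 0.02, -0.18], [0.18, 0.03, -0.98]]
wrist 322.0770195704014 250.7473742763365 192.2893473106523 [0.11490851 0.64277248 0.38315323] [[0.28, 0.96, -0.0], [0.93, -0.27, 0.26], [0.25, -0.07, -0.97]]
```

View pics/top0.png

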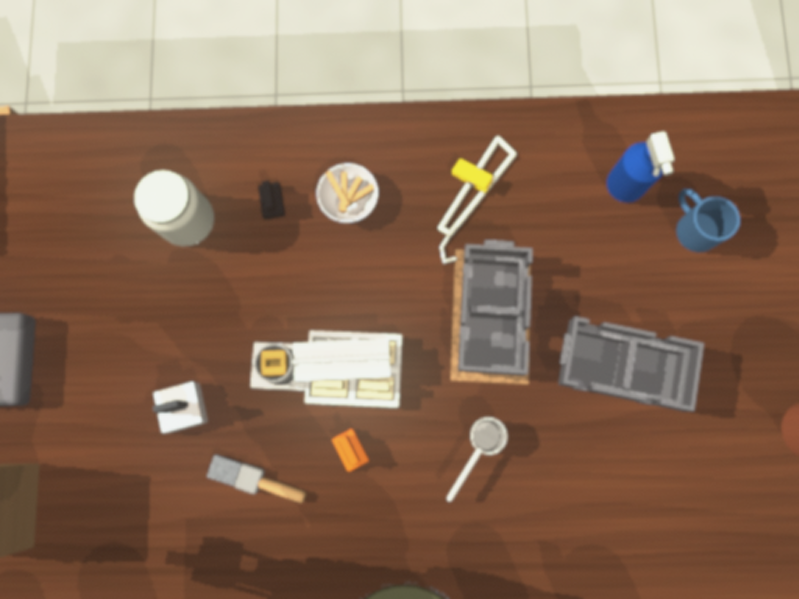

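View pics/scene0.png

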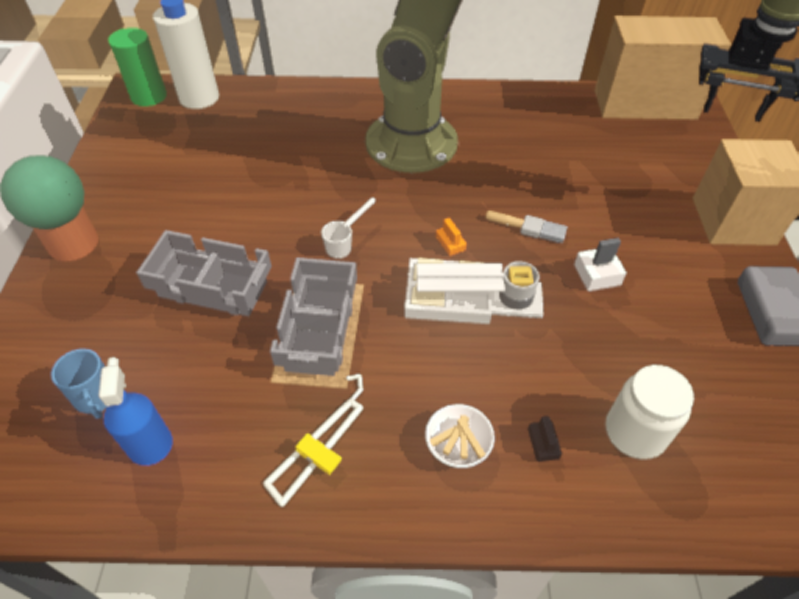

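Run:
```python
from h import *
import pickle
D=pickle.load(open('D0.pkl','rb')); c=D['top']; W=cloud(c)
print('board z',np.nanmedian(W[290:310,320:400,2]))
s=1.5625
def reg(name,box,z0,z1):
    x0,y0,x1,y1=[int(a/s) for a in box]; P=W[y0:y1,x0:x1].reshape(-1,3)
    P=P[(P[:,2]>z0)&(P[:,2]<z1)]
    r=cv2.minAreaRect((P[:,:2]*1000).astype(np.float32)); print(name,len(P),np.round(r[0],1),np.round(r[1],1),round(r[2],1),'z',np.percentile(P[:,2],[5,50,95]).round(3))
reg('stand',(130,370,225,440),.025,.042)
reg('bow',(130,370,225,440),.05,.12)
reg('bowtop',(130,370,225,440),.075,.12)
reg('mould',(300,325,410,412),.018,.033)
reg('barsplate',(295,325,410,412),.06,.08)
reg('barrel',(240,330,295,395),.07,.085)
reg('toteA',(440,230,540,385),.07,.09)
reg('toteB',(550,310,712,415),.07,.09)
for n,b in(('Aweb',(460,295,530,335)),('Bweb',(600,330,650,400))): reg(n,b,.052,.068)
for u,v,z,n in((180,407,.036,'stand'),(273,364,.076,'lock'),(497,310,.08,'A'),(632,365,.08,'B')): print(n,px(c,u/s,v/s,z).round(3))
save(c,'crop_m',(90,190,265,290),4.5)
```

```text
board z 0.00024429253883492385
stand 592 [411.3 376.2] [70.7 72. ] 13.7 z [0.031 0.036 0.04 ]
bow 134 [411.2 375.9] [12.8 41.9] 15.4 z [0.055 0.095 0.101]
bowtop 104 [411.2 375.9] [12.8 41.9] 15.4 z [0.08  0.096 0.101]
mould 876 [471.   77.5] [163.3 124.5] 86.1 z [0.024 0.03  0.033]
barsplate 1666 [477.1  92.9] [162.9  85.2] 86.5 z [0.062 0.071 0.077]
barrel 326 [479.7 204.9] [63.4 62.8] 88.4 z [0.072 0.076 0.079]
toteA 638 [ 566.8 -168. ] [112.5 222.8] 84.9 z [0.073 0.08  0.084]
toteB 728 [ 466.1 -382.1] [223.5 113. ] 76.6 z [0.072 0.08  0.084]
Aweb 187 [ 560.1 -164.7] [109.8  59.4] 88.6 z [0.055 0.061 0.066]
Bweb 222 [ 464.8 -375.9] [ 64. 107.] 76.4 z [0.054 0.062 0.066]
stand [0.411 0.372 0.036]
lock [0.477 0.205 0.076]
A [ 0.558 -0.168  0.08 ]
B [ 0.462 -0.383  0.08 ]
```

View pics/crop_m.png

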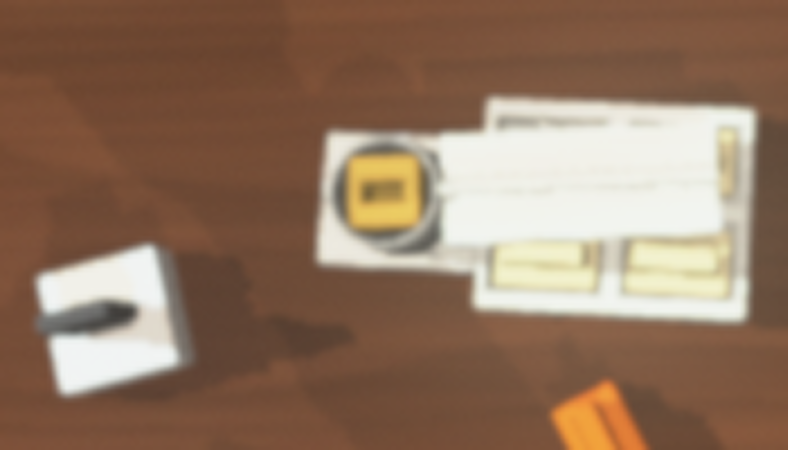

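```bash
python3 -c "
from h import *
goto([.411,.376,.20],105.4)"
```

```text
shift [-9.64 -5.78  1.47] turn [-0.01  0.01  9.72]
```

```bash
python3 -m creep '[60,-3,-1.8,0.3,0,0,3, 60,-6.5,-3.8,0.8,0,0,6, 60,-8.5,-5,1.2,0,0,8.5, 60,-9.64,-5.78,1.47,0,0,9.72, 60,-9.64,-5.78,1.47,0,0,9.72, 60,-9.64,-5.78,1.47,0,0,9.72, 60,-9.64,-5.78,1.47,0,0,9.72, 60,-9.64,-5.78,1.47,0,0,9.72, 60,-9.64,-5.78,1.47,0,0,9.72, 60,-9.64,-5.78,1.47,0,0,9.72]' 30
cat >> h.py <<'E'
def reg(W,z0,z1,box=None,near=None,r=.1):
    P=W.reshape(-1,3); P=P[(P[:,2]>z0)&(P[:,2]<z1)]
    if near is not None: P=P[np.hypot(*(P[:,:2]-near).T)<r]
    q=cv2.minAreaRect((P[:,:2]*1000).astype(np.float32)); print(len(P),'c',np.round(q[0],1),'wh',np.round(q[1],1),'ang',round(q[2],1),'med',(np.median(P,0)*1000).round(1)); return P
E
python3 -c "
from h import *
c=cam('wrist');W=cloud(c);save(c,'w1',s=1.5)
s=env.get_obs();print(s['tool_pos'],s['tool_rot'],s['force'],s['qpos'])
reg(W,.09,.105,near=[.411,.376]);reg(W,.03,.04,near=[.411,.376])
reg(W,.05,.11,near=[.411,.376])
"
```

```text
time_s: 1.15
tool_pos: [0.41, 0.3778, 0.2004]
tool_rot: [-180.0, -0.0, 105.6]
force: [-0.1, -0.5, 0.7]
grip_width: 0.0601
grasp_force: 0.0
[0.40990325 0.37802859 0.20047629] [-1.79986024e+02 -3.50483801e-02  1.05601648e+02] [ 0.06041669 -0.14595006 -0.23544102] [-56.74628354   8.59278726  12.52192317 100.40385352  -2.00047232
  71.21085068 -28.11449408]
784 c [410.3 377.5] wh [11.8 42. ] ang 15.3 med [409.7 379.2  97.1]
4282 c [410.7 377.3] wh [69.4 70.6] ang 14.2 med [406.5 381.5  35.5]
897 c [410.3 377.6] wh [11.9 42.2] ang 15.3 med [409.  382.3  97. ]
```

View pics/w1.png

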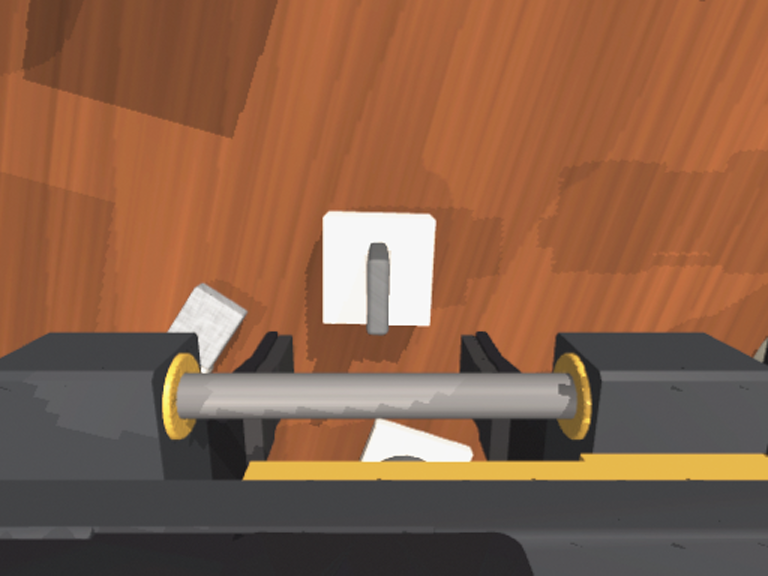

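```bash
python3 -m creep '[60,0.01,0,1.5,0,0,0, 60,0.01,0,3,0,0,0, 60,0,0,3.98,0,0,0, 60,0,0,3.98,0,0,0, 60,0,0,3.98,0,0,0, 5,0,0,3.98,0,0,0, 5,0,0,3.98,0,0,0, 5,0,0,3.98,0,0,0, 5,0,0,3.98,0,0,0, 5,0,0,3.98,0,0,0, 5,0,0,3.98,0,0,0, 5,0,0,3.98,0,0,0]' 40
```

```text
time_s: 2.4
tool_pos: [0.4111, 0.3765, 0.0811]
tool_rot: [-180.0, 0.0, 105.4]
force: [-0.6, -1.0, 0.8]
grip_width: 0.0119
grasp_force: 0.6
```

```bash
python3 -m creep '[5,0,0,0,0,0,0, 5,0,0,0,0,0,0, 5,0,0,-0.5,0,0,0, 5,0,0,-1.0,0,0,0, 5,0,0,-1.8,0,0,0, 5,0,0,-3,0,0,0, 5,0,0,-4,0,0,0, 5,0,0,-4,0,0,0, 5,0,0,-4,0,0,0]' 40
python3 -c "
from h import *
s=env.get_obs();print(s['grasp_force'],s['force'])
goto([.4797,.206,.20],86.1)"
```

```text
time_s: 3.3
tool_pos: [0.4115, 0.377, 0.2029]
tool_rot: [179.9, -0.1, 105.4]
force: [0.5, -0.0, -1.6]
grip_width: 0.0117
grasp_force: 40.0
39.99333838932216 [ 0.47360743 -0.00590291 -1.56027794]
shift [-6.1   0.67  0.09] turn [ 0.02 -0.02  3.22]
```

```bash
python3 -m creep '[5,-1.5,0.15,0,0,0,0.6, 5,-3,0.3,0.1,0,0,1.6, 5,-4.5,0.6,0.1,0,0,2.6, 5,-6.1,0.95,0.1,0,0,3.22, 5,-7.3,1.12,0.1,0,0,3.22, 5,-7.8,1.2,0.1,0,0,3.22, 5,-7.8,1.2,0.1,0,0,3.22, 5,-7.8,1.2,0.1,0,0,3.22, 5,-7.8,1.2,0.1,0,0,3.22]' 40
python3 -c "
from h import *
s=env.get_obs();print(s['tool_pos'],s['tool_rot'],s['grasp_force'])
c=cam('wrist');W=cloud(c);save(c,'w2',s=1.5)
reg(W,.074,.08,near=[.4797,.206],r=.05)
P=reg(W,.115,.16,near=s['tool_pos'][:2],r=.06)
import pickle;pickle.dump(c,open('w2.pkl','wb'))
"
```

```text
time_s: 4.2
tool_pos: [0.507, 0.1624, 0.1975]
tool_rot: [-179.9, -0.0, 86.3]
force: [-0.1, 0.7, -0.7]
grip_width: 0.0113
grasp_force: 40.0
[0.50701347 0.16244246 0.19752906] [-1.79927786e+02 -1.16337102e-02  8.62599886e+01] 39.99359163455665
3166 c [481.6 202.8] wh [65.  73.6] ang 38.7 med [479.2 205.7  75.4]
20 c [507.5 183.3] wh [11.6  2.8] ang 0.1 med [508.  184.4 158.8]
```

View pics/w2.png

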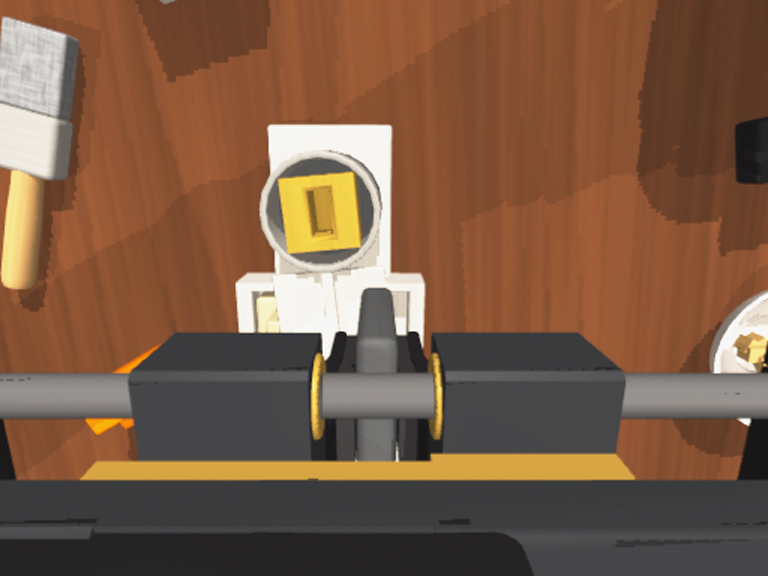

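```bash
python3 -c "
from h import *
import pickle;c=pickle.load(open('w2.pkl','rb'));save(c,'w2c',(170,95,260,185),6)
hs=cv2.cvtColor(c['color'],cv2.COLOR_RGB2HSV)
m=cv2.inRange(hs,(20,120,60),(32,255,255)); m[:95]=0;m[185:]=0;m[:,:170]=0;m[:,260:]=0
q=cv2.minAreaRect(cv2.findNonZero(m));bx=cv2.boxPoints(q)
w=np.array([px(c,*b,.076)[:2] for b in bx]);print(w.round(4),w.mean(0))
for k in range(4):
  d=w[(k+1)%4]-w[k];print(np.degrees(np.arctan2(d[1],d[0])).round(1),np.hypot(*d).round(4))
print(px(c,150,81.5,0.04))
"
```

```text
[[0.4584 0.2261]
 [0.4998 0.2272]
 [0.5006 0.1868]
 [0.4576 0.1854]] [0.47909585 0.20635231]
1.6 0.0414
-88.8 0.0404
-178.2 0.0431
88.9 0.0406
[0.42465526 0.25884693 0.04      ]
```

View pics/w2c.png

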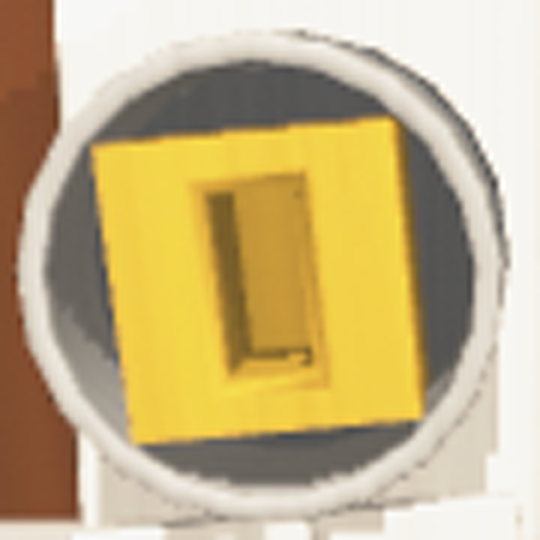

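```bash
python3 -c "
from h import *
import pickle;c=pickle.load(open('w2.pkl','rb'))
for L in ([(92,145),(398,118),(422,415),(132,442)],[(192,182),(304,172),(329,384),(222,394)]):
  w=np.array([px(c,170+a/6-.4,95+b/6-.4,.076)[:2] for a,b in L]);print(w.mean(0).round(4))
  for k in range(4):
    d=w[(k+1)%4]-w[k];print(np.degrees(np.arctan2(d[1],d[0])).round(1),np.hypot(*d).round(4))
goto([.4793,.206,.20],0)
"
```

```text
[0.4792 0.2065]
1.2 0.0405
-89.6 0.0395
-178.4 0.0399
91.2 0.0398
[0.4793 0.2063]
1.3 0.0149
-88.2 0.0283
-178.4 0.0147
92.3 0.0284
shift [ 1.39 -1.02 -0.08] turn [-1.000e-02  1.000e-02  1.438e+01]
```

```bash
python3 -c "
from h import *
goto([.4798,.2052,.16],91.5)
"
```

```text
shift [ 1.36 -1.    1.26] turn [-0.01 -0.   -0.87]
```

```bash
python3 -m creep '[5,0.7,-0.5,0.2,0,0,-0.5, 5,1.36,-1,0.5,0,0,-0.87, 5,1.36,-1,0.9,0,0,-0.87, 5,1.36,-1,1.26,0,0,-0.87, 5,1.36,-1,1.26,0,0,-0.87, 5,1.36,-1,1.26,0,0,-0.87, 5,1.36,-1,1.26,0,0,-0.87]' 50
python3 -c "
from h import *
goto([.4798,.2052,.121],91.5)
"
```

```text
time_s: 4.95
tool_pos: [0.4815, 0.2029, 0.1607]
tool_rot: [179.9, -0.0, 91.3]
force: [0.2, -0.0, -0.1]
grip_width: 0.0117
grasp_force: 50.0
shift [ 0.08 -0.06  1.32] turn [ 0.01 -0.   -0.04]
```

```bash
python3 -m creep '[5,0.08,-0.06,0,0,0,0, 5,0.08,-0.06,0,0,0,0, 5,0.08,-0.06,0,0,0,0, 5,0.08,-0.06,0,0,0,0]' 50
python3 -c "
from h import *
print(env.get_obs()['tool_pos'],env.get_obs()['joint_velocities'].round(2))
goto([.4798,.2052,.121],91.5)
"
```

```text
time_s: 5.35
tool_pos: [0.4791, 0.2056, 0.1604]
tool_rot: [180.0, -0.0, 91.3]
force: [-0.7, -0.8, -1.2]
grip_width: 0.0114
grasp_force: 50.0
[0.47914217 0.20564448 0.16043449] [ 0.01  0.11  0.09  0.06  0.02 -0.05 -0.11]
shift [-0.02  0.02  1.31] turn [ 0.   -0.   -0.03]
```

```bash
python3 -m creep '[5,-0.01,0.01,0.15,0,0,0, 5,-0.01,0.01,0.3,0,0,0, 5,-0.01,0.01,0.4,0,0,0, 5,-0.01,0.01,0.5,0,0,0, 5,-0.01,0.01,0.6,0,0,0, 5,-0.01,0.01,0.7,0,0,0, 5,-0.01,0.01,0.8,0,0,0, 5,-0.01,0.01,0.8,0,0,0, 5,-0.01,0.01,0.8,0,0,0]' 50
python3 -c "
from h import *
print(env.get_obs()['tool_pos'],env.get_obs()['wrist_torque'].round(2))
goto([.4798,.2052,.121],91.5)
"
```

```text
time_s: 6.25
tool_pos: [0.4793, 0.2054, 0.1362]
tool_rot: [180.0, -0.0, 91.3]
force: [0.0, 0.2, -0.5]
grip_width: 0.0117
grasp_force: 50.0
[0.47933413 0.20536466 0.13624956] [-0.03  0.04 -0.01]
shift [-0.01  0.02  0.51] turn [ 0.   -0.   -0.03]
```

Blade is entering with no resistance; push home.

```bash
python3 -m creep '[5,0,0,0.12,0,0,0, 5,0,0,0.24,0,0,0, 5,0,0,0.36,0,0,0, 5,0,0,0.46,0,0,0, 5,0,0,0.53,0,0,0, 5,0,0,0.58,0,0,0, 5,0,0,0.62,0,0,0, 5,0,0,0.62,0,0,0]' 50
python3 -c "
from h import *
print(env.get_obs()['tool_pos'],env.get_obs()['wrist_torque'].round(2))
"
```

```text
time_s: 7.05
tool_pos: [0.4795, 0.2054, 0.1208]
tool_rot: [-180.0, -0.1, 91.3]
force: [-7.0, -4.3, 21.0]
grip_width: 0.0118
grasp_force: 50.0
[0.4794977  0.2053753  0.12084318] [-1.03  2.13  0.02]
```

```bash
python3 -m creep '[5,0,0,-0.1,0,0,0, 5,0,0,-0.1,0,0,-0.5, 5,0,0,-0.1,0,0,-1.5, 5,0,0,-0.1,0,0,-2.5, 5,0,0,-0.1,0,0,-3.5, 5,0,0,-0.1,0,0,-4.5, 5,0,0,-0.1,0,0,-5.5, 5,0,0,-0.1,0,0,-6.5, 5,0,0,-0.1,0,0,-7.5, 5,0,0,-0.1,0,0,-8.5, 5,0,0,-0.1,0,0,-9.5, 5,0,0,-0.1,0,0,-10]' 50
python3 -c "
from h import *
print(env.get_obs()['tool_pos'],env.get_obs()['wrist_torque'].round(2))
"
```

```text
time_s: 8.25
tool_pos: [0.4802, 0.2061, 0.121]
tool_rot: [179.9, 0.1, 151.5]
force: [1.3, 1.1, 0.3]
grip_width: 0.012
grasp_force: 50.0
[0.48024489 0.20609608 0.12103069] [ 0.25 -0.32 -0.08]
```

```bash
python3 -m creep '[5,0,0,0,0,0,-0.8, 5,0,0,0,0,0,-1.6, 5,0,0,0,0,0,-2.4, 5,0,0,0,0,0,-2.8, 5,0,0,0,0,0,-3.2, 5,0,0,0,0,0,-3.5, 5,0,0,0,0,0,-3.5, 5,0,0,0,0,0,-3.5]' 50
python3 -c "
from h import *
print(env.get_obs()['tool_pos'],env.get_obs()['wrist_torque'].round(2))
"
```

```text
time_s: 9.05
tool_pos: [0.4803, 0.2064, 0.1211]
tool_rot: [179.9, 0.1, 172.3]
force: [2.5, 2.8, -0.7]
grip_width: 0.0116
grasp_force: 50.0
[0.48028951 0.20642481 0.12108151] [ 0.88 -0.74  0.03]
```

```bash
python3 -m creep '[5,0,0,0,0,0,-0.3, 5,0,0,0,0,0,-0.6, 5,0,0,0,0,0,-0.9, 5,0,0,0,0,0,-1.2, 5,0,0,0,0,0,-1.2, 5,0,0,0,0,0,-1.2]' 50
python3 -c "
from h import *
print(env.get_obs()['tool_pos'],env.get_obs()['wrist_torque'].round(2))
c=cam('wrist');W=cloud(c);save(c,'w3',s=1.2)
P=reg(W,.064,.074,near=[.49,.33],r=.18)
c=cam('top');W=cloud(c);
P=W.reshape(-1,3);P=P[(P[:,2]>.064)&(P[:,2]<.074)&(P[:,0]>.53)&(P[:,0]<.75)&(P[:,1]>.1)&(P[:,1]<.35)]
print(len(P),cv2.minAreaRect((P[:,:2]*1000).astype(np.float32)) if len(P) else 0)
save(c,'t3',s=1.56)
"
```

```text
time_s: 9.65
tool_pos: [0.4803, 0.2066, 0.1211]
tool_rot: [179.9, 0.1, 179.4]
force: [3.2, 4.1, -1.5]
grip_width: 0.0117
grasp_force: 50.0
[0.48026035 0.20661348 0.12110904] [ 1.2  -0.86 -0.22]
601 c [488.1 216. ] wh [91.5 58.1] ang 31.0 med [457.8 209.6  69.8]
965 ((633.1417846679688, 252.89927673339844), (244.6361846923828, 146.0792694091797), 66.07429504394531)
```

View pics/t3.png

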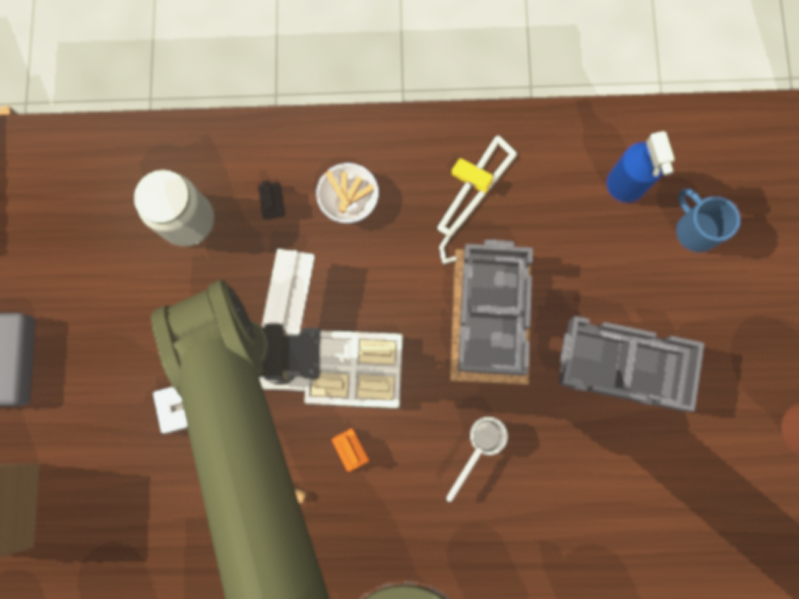

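```bash
python3 -m creep '[5,0,0,0,0,0,-0.3, 5,0,0,0,0,0,-0.6, 5,0,0,0,0,0,-0.6, 5,0,0,0,0,0,-0.6]' 50
python3 -c "
from h import *
print(env.get_obs()['tool_pos'],env.get_obs()['wrist_torque'].round(2))
c=cam('top');W=cloud(c);
P=W.reshape(-1,3);P=P[(P[:,2]>.066)&(P[:,2]<.074)&(P[:,0]>.58)&(P[:,0]<.72)&(P[:,1]>.12)&(P[:,1]<.24)]
print(len(P),P.min(0),P.max(0),cv2.minAreaRect((P[:,:2]*1000).astype(np.float32)) if len(P) else 0)
"
```

```text
time_s: 10.15
tool_pos: [0.4802, 0.2066, 0.1211]
tool_rot: [179.8, 0.1, -177.1]
force: [3.3, 4.6, -1.8]
grip_width: 0.0118
grasp_force: 50.7
[0.48020027 0.20662498 0.12110061] [ 1.18 -0.75 -0.9 ]
635 [0.58008363 0.14038629 0.06606811] [0.67342468 0.2179791  0.07393256] ((622.49951171875, 178.33013916015625), (64.0673828125, 96.12871551513672), 79.57213592529297)
```

```bash
python3 -m creep '[5,0,0,0,0,0,0.8, 5,0,0,0,0,0,1.5, 5,0,0,0,0,0,1.5, 5,0,0,0,0,0,1.5, 5,0,0,0,0,0,1.5]' 50
python3 -m creep '[60,0,0,0,0,0,0, 60,0,0,0,0,0,0, 60,0,0,0,0,0,0, 60,0,0,0,0,0,0, 60,0,0,-0.5,0,0,0, 60,0,0,-1.5,0,0,0, 60,0,0,-3,0,0,0, 60,0,0,-4,0,0,0, 60,0,0,-4,0,0,0]'
python3 -c "
from h import *
print(env.get_obs()['tool_pos'],env.get_obs()['force'].round(2))
# aim: over middle of mould, z .25
goto([.475,.075,.25],86.1)
"
```

```text
time_s: 10.7
tool_pos: [0.4799, 0.2059, 0.121]
tool_rot: [179.9, 0.1, 174.2]
force: [3.2, 3.7, -0.4]
grip_width: 0.0118
grasp_force: 50.0
time_s: 11.6
tool_pos: [0.4816, 0.2061, 0.2455]
tool_rot: [179.7, 0.4, 174.1]
force: [0.8, -0.0, 0.5]
grip_width: 0.0595
grasp_force: 0.0
[0.48157301 0.20611165 0.24554852] [ 0.76 -0.05  0.48]
shift [-0.23 -4.37 -0.17] turn [ 0.08  0.02 14.67]
```

```bash
python3 -m creep '[60,0,-0.5,-0.1,0,0,1.4, 60,0,-1,-0.17,0,0,2.8, 60,0,-1.6,-0.17,0,0,4.2, 60,0,-2.2,-0.17,0,0,5.6, 60,0,-2.8,-0.17,0,0,7, 60,0,-3.4,-0.17,0,0,8.4, 60,0,-4,-0.17,0,0,9.8, 60,-0.23,-4.37,-0.17,0,0,11.2, 60,-0.23,-4.37,-0.17,0,0,12.6, 60,-0.23,-4.37,-0.17,0,0,14, 60,-0.23,-4.37,-0.17,0,0,14.67, 60,-0.23,-4.37,-0.17,0,0,14.67]'
python3 -c "
from h import *
s=env.get_obs();print(s['tool_pos'],s['tool_rot'])
c=cam('wrist');W=cloud(c);save(c,'w4',s=1.5)
P=W.reshape(-1,3);m=np.array([.471,.0765]);a=np.radians(-3.9);X=np.array([np.cos(a),np.sin(a)]);Y=np.array([-X[1],X[0]])
for sx,sy in((-1,1),(-1,-1),(1,-1),(1,1)):
  try: reg(W,.058,.072,near=m+.029*sx*X+.04*sy*Y,r=.034)
  except Exception as e: print('none')
reg(W,.02,.035,near=m,r=.12)
"
```

```text
time_s: 12.8
tool_pos: [0.4722, 0.0739, 0.2448]
tool_rot: [-179.9, 0.0, 86.1]
force: [-0.1, 0.1, 0.1]
grip_width: 0.06
grasp_force: 0.0
[0.47217142 0.07388128 0.2448371 ] [-1.79905601e+02  4.45944769e-02  8.60815418e+01]
706 c [443.1 117.3] wh [48.3 14.1] ang 85.5 med [443.4 118.1  61.3]
581 c [437.9  39.3] wh [49.9 12.9] ang 84.8 med [438.1  40.   61.3]
601 c [497.7  34.8] wh [50.4 14. ] ang 85.4 med [497.6  36.   61.4]
0 c [0. 0.] wh [0. 0.] ang 0.0 med [nan nan nan]
10234 c [442.9  95.6] wh [194.9 181. ] ang 86.0 med [462.6  75.1  29.8]
  return _methods._mean(a, axis=axis, dtype=dtype,
  ret = um.true_divide(
```

View pics/w4.png

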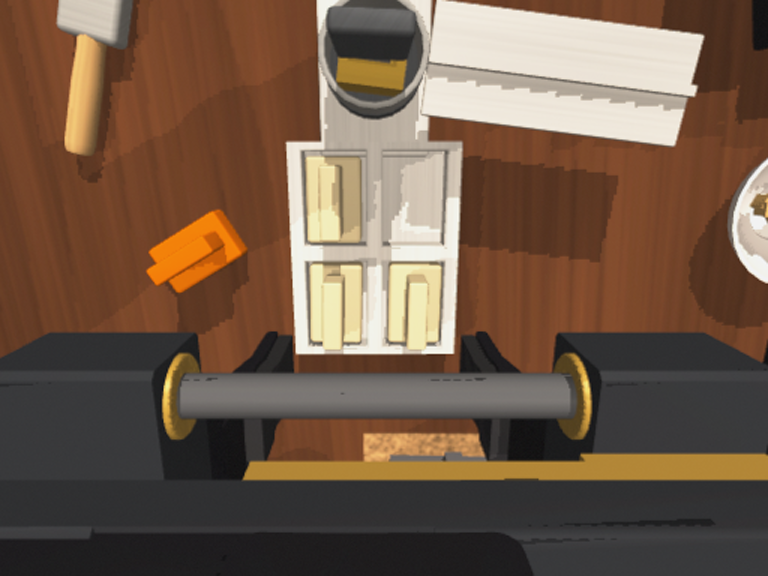

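```bash
python3 -c "
from h import *
goto([.4431,.1173,.058],85.6)
"
```

```text
shift [ 1.38 -1.06  6.23] turn [-0.01  0.01  0.1 ]
```

```bash
python3 -m creep '[42,0.7,-0.5,0.5,0,0,0.1, 42,1.38,-1.06,1.5,0,0,0.1, 42,1.38,-1.06,3,0,0,0.1, 42,1.38,-1.06,4,0,0,0.1, 42,1.38,-1.06,4.5,0,0,0.1, 42,1.38,-1.06,4.5,0,0,0.1, 42,1.38,-1.06,4.5,0,0,0.1]'
python3 -c "
from h import *
goto([.4431,.1173,.058],85.6)
"
```

```text
time_s: 13.55
tool_pos: [0.4439, 0.1177, 0.111]
tool_rot: [-180.0, 0.0, 85.5]
force: [-0.1, -0.2, -0.6]
grip_width: 0.0422
grasp_force: 0.0
shift [-0.01 -0.03  1.77] turn [-0.    0.   -0.01]
```

```bash
python3 -m creep '[42,0,-0.02,0.7,0,0,0, 42,0,-0.02,1.4,0,0,0, 42,0,-0.02,1.77,0,0,0, 42,0,-0.02,1.77,0,0,0, 42,0,-0.02,1.77,0,0,0, 5,0,-0.02,1.77,0,0,0, 5,0,-0.02,1.77,0,0,0, 5,0,-0.02,1.77,0,0,0, 5,0,-0.02,1.77,0,0,0, 5,0,-0.02,1.77,0,0,0, 5,0,-0.02,1.77,0,0,0]' 25
python3 -m creep '[5,0,0,-0.4,0,0,0, 5,0,0,-1,0,0,0, 5,0,0,-2.2,0,0,0, 5,0,0,-3.6,0,0,0, 5,0,0,-4.6,0,0,0, 5,0,0,-5,0,0,0, 5,0,0,-5,0,0,0]' 25
python3 -c "
from h import *
goto([.51,-.166,.21],84.9)
"
```

```text
time_s: 14.65
tool_pos: [0.4434, 0.1178, 0.0579]
tool_rot: [180.0, -0.0, 85.5]
force: [-0.2, 0.1, 1.3]
grip_width: 0.014
grasp_force: 25.0
time_s: 15.35
tool_pos: [0.4441, 0.1181, 0.2093]
tool_rot: [179.8, -0.1, 85.5]
force: [-0.1, 0.1, -1.3]
grip_width: 0.0142
grasp_force: 25.0
shift [-9.27  2.93 -0.03] turn [ 0.03 -0.02  0.1 ]
```

```bash
python3 -m creep '[5,-1.3,0.4,-0.3,0,0,0, 5,-2.8,0.8,-0.6,0,0,0, 5,-4.3,1.3,-1,0,0,0, 5,-5.8,1.8,-1.3,0,0,0, 5,-7.3,2.3,-1.3,0,0,0, 5,-8.8,2.9,-1.3,0,0,0, 5,-10.3,3.4,-1.3,0,0,0, 5,-11.5,3.6,-1.3,0,0,0, 5,-12.2,3.6,-1.3,0,0,0, 5,-12.2,3.6,-1.3,0,0,0, 5,-12.2,3.6,-1.3,0,0,0]' 25
python3 -c "
from h import *
s=env.get_obs();print(s['tool_pos'],s['tool_rot'])
c=cam('wrist');W=cloud(c);save(c,'w5',s=1.5)
import pickle;pickle.dump(c,open('w5.pkl','wb'))
reg(W,.072,.09,near=[.561,-.167],r=.13)
reg(W,.057,.067,near=[.561,-.167],r=.03)
"
```

```text
time_s: 16.45
tool_pos: [0.5213, -0.2551, 0.2445]
tool_rot: [-179.8, -0.1, 85.4]
force: [0.4, -0.0, -2.1]
grip_width: 0.014
grasp_force: 25.0
[ 0.52128835 -0.25509961  0.24451399] [-1.79794754e+02 -5.09145365e-02  8.54392045e+01]
5987 c [ 565.9 -167.2] wh [112.5 222.4] ang 84.9 med [ 584.2 -159.8   79.3]
841 c [ 560.9 -166.7] wh [58.9 12.2] ang 85.1 med [ 560.9 -165.5   61.5]
```

View pics/w5.png

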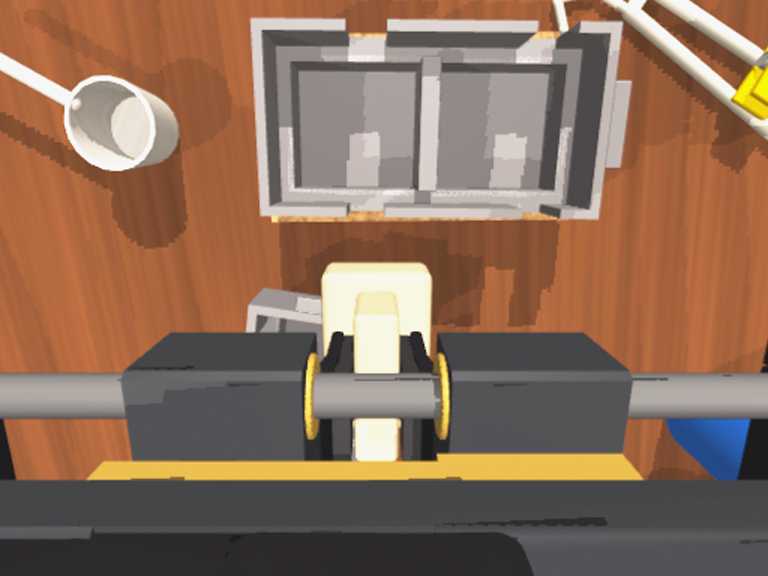

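```bash
python3 -c "
from h import *
goto([.5131,-.1628,.13],85)
"
```

```text
shift [ 3.   -0.52  3.84] turn [-0.03 -0.01  0.09]
```

```bash
python3 -m creep '[5,1.2,-0.2,0.3,0,0,0.09, 5,2.4,-0.4,0.8,0,0,0.09, 5,3,-0.52,1.6,0,0,0.09, 5,3,-0.52,2.6,0,0,0.09, 5,3,-0.52,3.4,0,0,0.09, 5,3,-0.52,3.6,0,0,0.09, 5,3,-0.52,3.6,0,0,0.09, 5,3,-0.52,3.6,0,0,0.09]' 25
python3 -c "
from h import *
goto([.5131,-.1628,.055],85)
"
```

```text
time_s: 17.3
tool_pos: [0.5145, -0.1643, 0.1397]
tool_rot: [179.9, -0.0, 85.0]
force: [0.3, -0.6, -0.4]
grip_width: 0.0139
grasp_force: 25.0
shift [ 0.05 -0.06  2.82] turn [ 0.02 -0.    0.  ]
```

```bash
python3 -m creep '[5,0.03,-0.04,0.8,0,0,0, 5,0.03,-0.04,1.6,0,0,0, 5,0.03,-0.04,2.3,0,0,0, 5,0.03,-0.04,2.6,0,0,0, 5,0.03,-0.04,2.82,0,0,0, 5,0.03,-0.04,2.82,0,0,0, 35,0.03,-0.04,2.82,0,0,0, 35,0.03,-0.04,2.82,0,0,0, 35,0.03,-0.04,2.82,0,0,0]' 25
python3 -m creep '[35,0,0,-0.6,0,0,0, 35,0,0,-1.6,0,0,0, 35,0,0,-3,0,0,0, 35,0,0,-4.4,0,0,0, 35,0,0,-5,0,0,0, 35,0,0,-5,0,0,0]'
python3 -c "
from h import *
goto([.4979,.0352,.12],85.4)
"
```

```text
time_s: 18.2
tool_pos: [0.5134, -0.1638, 0.055]
tool_rot: [179.9, -0.0, 85.0]
force: [0.4, 0.2, -0.2]
grip_width: 0.0295
grasp_force: 0.0
time_s: 18.8
tool_pos: [0.5147, -0.1643, 0.2078]
tool_rot: [179.6, -0.0, 85.0]
force: [0.1, -0.2, 0.3]
grip_width: 0.0354
grasp_force: 0.0
shift [ 6.57 -1.16  2.92] turn [ 0.07 -0.   -0.07]
```

```bash
python3 -m creep '[42,1.5,-0.25,0,0,0,0, 42,3,-0.5,0,0,0,0, 42,4.5,-0.8,0.3,0,0,0, 42,6,-1.05,1,0,0,0, 42,6.57,-1.16,2,0,0,0, 42,6.57,-1.16,2.92,0,0,0, 42,6.57,-1.16,2.92,0,0,0, 42,6.57,-1.16,2.92,0,0,0]'
python3 -c "
from h import *
goto([.4979,.0350,.058],85.4)
"
```

```text
time_s: 19.6
tool_pos: [0.4947, 0.0351, 0.116]
tool_rot: [-179.9, 0.1, 84.9]
force: [0.6, 0.3, 1.6]
grip_width: 0.0418
grasp_force: 0.0
shift [0.01 0.11 1.93] turn [-0.01  0.01 -0.08]
```

```bash
python3 -m creep '[42,0,0.03,0.7,0,0,-0.08, 42,0,0.03,1.4,0,0,-0.08, 42,0,0.03,1.93,0,0,-0.08, 42,0,0.03,1.93,0,0,-0.08, 42,0,0.03,1.93,0,0,-0.08, 5,0,0.03,1.93,0,0,-0.08, 5,0,0.03,1.93,0,0,-0.08, 5,0,0.03,1.93,0,0,-0.08, 5,0,0.03,1.93,0,0,-0.08, 5,0,0.03,1.93,0,0,-0.08, 5,0,0.03,1.93,0,0,-0.08]' 25
```

```text
time_s: 20.7
tool_pos: [0.4966, 0.0358, 0.0589]
tool_rot: [180.0, -0.0, 85.4]
force: [0.5, -0.4, 2.1]
grip_width: 0.0138
grasp_force: 25.0
```

```bash
python3 -m creep '[5,0,0,-0.4,0,0,0, 5,0,0,-1,0,0,0, 5,0,0,-2.2,0,0,0, 5,0,0,-3.6,0,0,0, 5,0,0,-4.6,0,0,0, 5,0,0,-5,0,0,0, 5,0,0,-5,0,0,0]' 25
python3 -c "
from h import *
goto([.6087,-.1712,.14],85)
"
```

```text
time_s: 21.4
tool_pos: [0.4969, 0.0358, 0.2101]
tool_rot: [179.8, -0.1, 85.4]
force: [0.4, 0.3, -0.7]
grip_width: 0.0139
grasp_force: 25.0
shift [-6.58  4.26  2.34] turn [ 0.03 -0.01  0.07]
```

```bash
cat >> h.py <<'E'
def totes():
    W=cloud(cam('top')); 
    print('A rim'); reg(W,.072,.09,near=[.561,-.167],r=.15)
    print('A web'); reg(W,.056,.067,near=[.561,-.167],r=.03)
    print('B rim'); reg(W,.072,.09,near=[.466,-.382],r=.15)
E
python3 -m creep '[5,-1.3,0.9,0,0,0,0, 5,-2.6,1.8,0,0,0,0, 5,-3.9,2.7,0,0,0,0, 5,-5.2,3.5,0,0,0,0, 5,-6.2,4.26,0.3,0,0,0.07, 5,-6.58,4.26,1.2,0,0,0.07, 5,-6.58,4.26,1.9,0,0,0.07, 5,-6.58,4.26,2,0,0,0.07, 5,-6.58,4.26,2,0,0,0.07, 5,-6.58,4.26,2,0,0,0.07]' 25
python3 -c "
from h import *
totes()
c=cam('wrist');W=cloud(c);reg(W,.072,.09,near=[.561,-.167],r=.13)
goto([.6087,-.1712,.055],85)
"
```

```text
time_s: 22.4
tool_pos: [0.6082, -0.1707, 0.1489]
tool_rot: [180.0, -0.0, 85.1]
force: [0.4, -0.4, -0.5]
grip_width: 0.0142
grasp_force: 25.0
A rim
275 c [ 550.5 -187.6] wh [252.6 136.9] ang 52.5 med [ 504.3 -278.7   79.8]
A web
0 c [0. 0.] wh [0. 0.] ang 0.0 med [nan nan nan]
B rim
711 c [ 466.1 -382.1] wh [222.9 112.6] ang 76.7 med [ 473.2 -378.1   79.7]
6337 c [ 565.5 -167.5] wh [112.7 222.9] ang 84.9 med [ 552.3 -127.3   79.2]
shift [-0.01 -0.    3.16] turn [ 0.02 -0.    0.01]
  return _methods._mean(a, axis=axis, dtype=dtype,
  ret = um.true_divide(
```

Tote A unmoved. Lower the second bar, then go to look at tote B.

```bash
python3 -m creep '[5,0,0,0.8,0,0,0, 5,0,0,1.6,0,0,0, 5,0,0,2.4,0,0,0, 5,0,0,2.9,0,0,0, 5,0,0,3.14,0,0,0, 5,0,0,3.14,0,0,0, 35,0,0,3.14,0,0,0, 35,0,0,3.14,0,0,0, 35,0,0,3.14,0,0,0]' 25
python3 -m creep '[35,0,0,-0.6,0,0,0, 35,0,0,-1.6,0,0,0, 35,0,0,-3,0,0,0, 35,0,0,-4.4,0,0,0, 35,0,0,-5.5,0,0,0, 35,0,0,-6.2,0,0,0, 35,0,0,-6.2,0,0,0]'
python3 -c "
from h import *
c=cam('top');save(c,'t6',(270,140,460,270),4)
for y in (166.6,-13.4): goto([.466,-.382,.24],y)
"
```

```text
time_s: 23.4
tool_pos: [0.6085, -0.1714, 0.0552]
tool_rot: [179.9, -0.0, 85.0]
force: [-0.4, -0.4, -0.9]
grip_width: 0.0297
grasp_force: 0.0
time_s: 24.1
tool_pos: [0.6097, -0.1722, 0.2447]
tool_rot: [179.6, 0.0, 85.0]
force: [-0.7, -0.1, -0.1]
grip_width: 0.0349
grasp_force: 0.0
shift [-7.4  -4.13  0.06] turn [  0.03   0.03 -13.6 ]
shift [-7.4  -4.13  0.06] turn [ 0.03 -0.03 16.4 ]
```

View pics/t6.png

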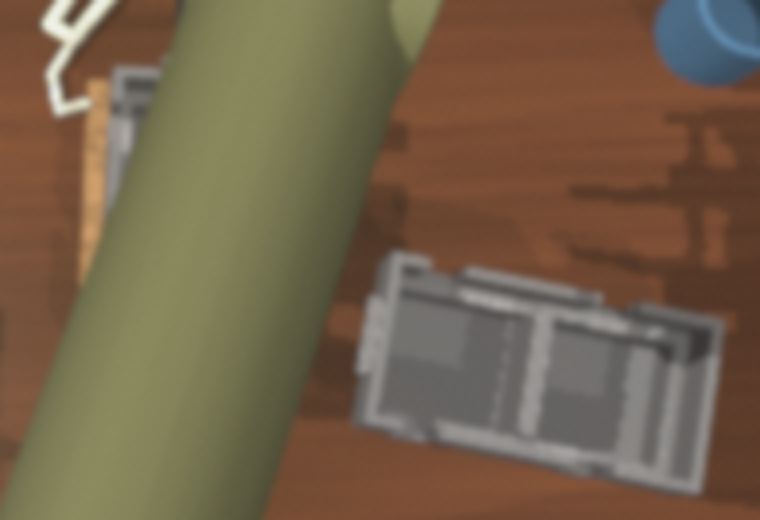

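```bash
python3 -m creep '[40,-0.6,-0.35,0,0,0,1.4, 40,-1.2,-0.7,0,0,0,2.8, 40,-1.8,-1.1,0,0,0,4.2, 40,-2.5,-1.4,0,0,0,5.6, 40,-3.2,-1.8,0,0,0,7, 40,-3.9,-2.2,0,0,0,8.4, 40,-4.6,-2.6,0,0,0,9.8, 40,-5.3,-3,0,0,0,11.2, 40,-6,-3.4,0,0,0,12.6, 40,-6.7,-3.8,0,0,0,14, 40,-7.4,-4.13,0,0,0,15.4, 40,-7.55,-4.13,0,0,0,16.4]'
python3 -m creep '[40,0,0,0,0,0,0, 40,0,0,0,0,0,0]'
python3 -c "
from h import *
s=env.get_obs();print(s['tool_pos'],s['tool_rot'])
c=cam('wrist');W=cloud(c)
reg(W,.072,.09,near=[.465,-.387],r=.14)
P=reg(W,.057,.067,near=[.465,-.387],r=.03)
"
```

```text
time_s: 25.35
tool_pos: [0.4613, -0.3888, 0.2392]
tool_rot: [179.9, 0.1, -14.0]
force: [0.1, 0.3, 0.1]
grip_width: 0.0398
grasp_force: 0.0
time_s: 25.55
tool_pos: [0.4648, -0.3853, 0.2392]
tool_rot: [-180.0, 0.1, -13.2]
force: [-0.1, 0.6, -0.1]
grip_width: 0.0403
grasp_force: 0.0
[ 0.46476604 -0.38526786  0.2391781 ] [-1.79955223e+02  9.63739127e-02 -1.32061978e+01]
4636 c [ 496.2 -420.6] wh [222.4 112.3] ang 76.0 med [ 505.4 -392.9   79.2]
234 c [ 455.6 -390. ] wh [27.3 59.2] ang 15.8 med [ 457.5 -401.7   61.6]
```

```bash
python3 -c "
from h import *
c=cam('wrist');W=cloud(c);save(c,'w7',s=1.2)
reg(W,.072,.09,near=[.495,-.425],r=.14)
P=reg(W,.057,.067,near=[.495,-.425],r=.03)
W=cloud(cam('top'));reg(W,.072,.09,near=[.495,-.425],r=.14)
goto([.4949,-.4257,.12],-14)
"
```

```text
5338 c [ 496.3 -420.5] wh [222.6 112.4] ang 76.0 med [ 506.8 -415.    79.2]
772 c [ 494.9 -425. ] wh [12.1 59.4] ang 76.0 med [ 496.2 -425.1   61.4]
348 c [ 508.9 -373.7] wh [124.8 112.9] ang 76.1 med [ 513.1 -329.4   80. ]
shift [1.27 1.09 3.99] turn [-0.01  0.    0.13]
```

View pics/w7.png

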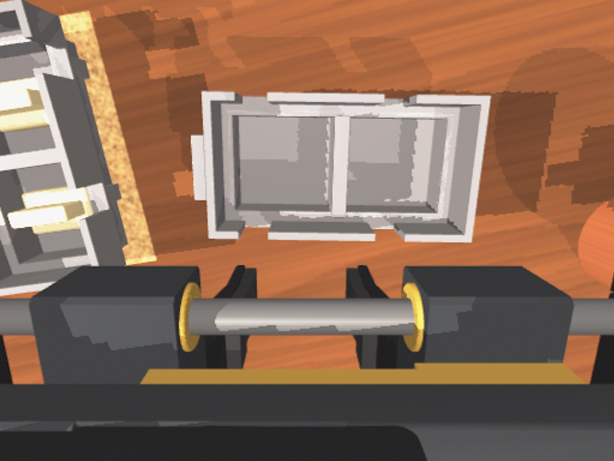

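```bash
python3 -m creep '[40,0.6,0.5,1,0,0,0.1, 40,1.27,1.09,2,0,0,0.13, 40,1.27,1.09,3,0,0,0.13, 40,1.27,1.09,4,0,0,0.13, 40,1.27,1.09,4,0,0,0.13, 40,1.27,1.09,4,0,0,0.13, 40,1.27,1.09,4,0,0,0.13]'
python3 -c "
from h import *
goto([.4949,-.4255,.048],-14)
"
```

```text
time_s: 26.4
tool_pos: [0.4953, -0.4274, 0.1225]
tool_rot: [179.9, -0.2, -14.1]
force: [-0.1, -0.1, 0.5]
grip_width: 0.04
grasp_force: 0.0
shift [-0.03 -0.06  2.48] turn [ 0.01 -0.03 -0.02]
```

```bash
python3 -m creep '[40,-0.02,-0.04,1,0,0,0, 40,-0.02,-0.04,1.8,0,0,0, 40,-0.02,-0.04,2.45,0,0,0, 40,-0.02,-0.04,2.45,0,0,0, 40,-0.02,-0.04,2.45,0,0,0, 5,-0.02,-0.04,2.45,0,0,0, 5,-0.02,-0.04,2.45,0,0,0, 5,-0.02,-0.04,2.45,0,0,0, 5,-0.02,-0.04,2.45,0,0,0, 5,-0.02,-0.04,2.45,0,0,0, 5,-0.02,-0.04,2.45,0,0,0]' 50
python3 -m creep '[5,0,0,-0.3,0,0,0, 5,0,0,-0.8,0,0,0, 5,0,0,-1.8,0,0,0, 5,0,0,-3,0,0,0, 5,0,0,-4.2,0,0,0, 5,0,0,-5.4,0,0,0, 5,0,0,-6,0,0,0, 5,0,0,-6,0,0,0]' 50
python3 -c "
from h import *
s=env.get_obs();print(s['wrist_torque'].round(2))
goto([.5609,-.167,.225],85)
"
```

```text
time_s: 27.5
tool_pos: [0.4943, -0.4252, 0.0472]
tool_rot: [-180.0, -0.0, -14.1]
force: [-1.3, 1.9, 3.9]
grip_width: 0.0114
grasp_force: 50.0
time_s: 28.3
tool_pos: [0.4945, -0.4272, 0.2308]
tool_rot: [179.9, -0.3, -14.2]
force: [0.1, -1.0, -4.8]
grip_width: 0.0119
grasp_force: 50.0
[-0.04  0.16 -0.09]
shift [ 0.02 -8.95  0.17] turn [  0.06  -0.02 -16.53]
```

```bash
python3 -m creep '[5,0,-0.5,0,0,0,-1.1, 5,0,-1.1,0,0,0,-2.3, 5,0,-1.8,0,0,0,-3.6, 5,0,-2.5,0,0,0,-4.9, 5,0,-3.2,0,0,0,-6.2, 5,0,-3.9,0,0,0,-7.5, 5,0,-4.6,0,0,0,-8.8, 5,0,-5.3,0,0,0,-10.1, 5,0,-6,0,0,0,-11.4, 5,0,-6.7,0,0,0,-12.7, 5,0,-7.4,0,0,0,-14, 5,0,-8,0,0,0,-15.2]' 50
python3 -c "
from h import *
s=env.get_obs();print(s['wrist_torque'].round(2))
goto([.5609,-.167,.225],85)
"
```

```text
time_s: 29.5
tool_pos: [0.5518, -0.1912, 0.2252]
tool_rot: [-179.8, -0.0, 77.4]
force: [-0.2, 0.0, -4.7]
grip_width: 0.0115
grasp_force: 50.0
[-0.13  0.06  0.01]
shift [0.85 0.12 0.01] turn [-0.03 -0.   -1.27]
```

```bash
python3 -m creep '[5,0.4,0.06,0,0,0,-0.6, 5,0.85,0.12,0,0,0,-1.27, 5,0.85,0.12,0,0,0,-1.27, 5,0.85,0.12,0.5,0,0,-1.27, 5,0.85,0.12,1,0,0,-1.27, 5,0.85,0.12,1.8,0,0,-1.27, 5,0.85,0.12,2.4,0,0,-1.27, 5,0.85,0.12,2.4,0,0,-1.27, 5,0.85,0.12,2.4,0,0,-1.27]' 50
python3 -c "
from h import *
goto([.5609,-.167,.118],85)
c=cam('scene');W=cloud(c);save(c,'s8',(150,140,270,260),5)
import pickle;pickle.dump(c,open('s8.pkl','wb'))
"
```

```text
time_s: 30.4
tool_pos: [0.5611, -0.1694, 0.1539]
tool_rot: [-179.9, 0.0, 84.6]
force: [0.8, 0.3, -4.5]
grip_width: 0.0116
grasp_force: 50.0
shift [ 0.08 -0.01  1.2 ] turn [-0.02  0.   -0.07]
```

View pics/s8.png

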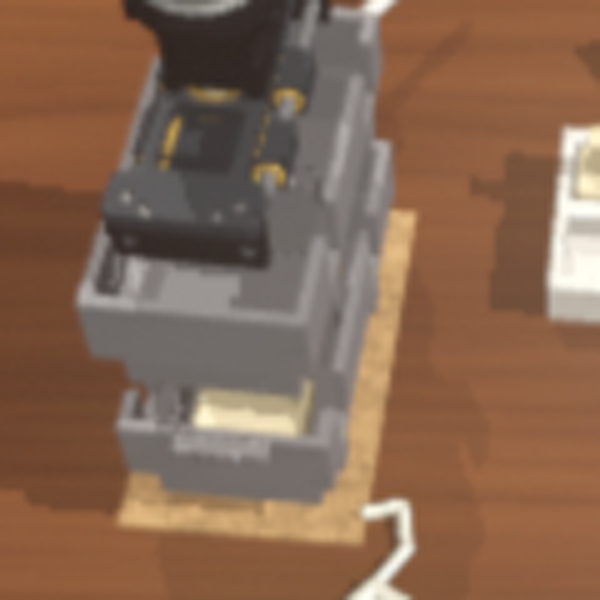

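```bash
python3 -m creep '[5,0.05,0,0,0,0,-0.05, 5,0.05,0,0.2,0,0,-0.05, 5,0.05,0,0.4,0,0,-0.05, 5,0.05,0,0.6,0,0,-0.05, 5,0.05,0,0.75,0,0,-0.05, 5,0.05,0,0.75,0,0,-0.05, 5,0.05,0,0.75,0,0,-0.05]' 50
python3 -c "
from h import *
goto([.5609,-.167,.118],85)
"
```

```text
time_s: 31.15
tool_pos: [0.562, -0.1672, 0.1322]
tool_rot: [-180.0, 0.0, 85.0]
force: [0.4, -0.4, -4.9]
grip_width: 0.0115
grasp_force: 50.0
shift [ 0.   -0.04  0.47] turn [-0.    0.   -0.01]
```

```bash
python3 -m creep '[5,0,-0.03,0.1,0,0,0, 5,0,-0.03,0.2,0,0,0, 5,0,-0.03,0.3,0,0,0, 5,0,-0.03,0.4,0,0,0, 5,0,-0.03,0.46,0,0,0, 5,0,-0.03,0.5,0,0,0, 5,0,-0.03,0.52,0,0,0, 5,0,-0.03,0.52,0,0,0]' 50
python3 -c "
from h import *
s=env.get_obs();print(s['tool_pos'],s['force'],s['wrist_torque'].round(2))
"
```

```text
time_s: 31.95
tool_pos: [0.5611, -0.1671, 0.1172]
tool_rot: [-180.0, -0.0, 85.0]
force: [-1.0, 1.1, -0.6]
grip_width: 0.0117
grasp_force: 50.0
[ 0.56106001 -0.16709714  0.11716428] [-0.95049295  1.14503685 -0.60401   ] [ 0.1   0.54 -0.01]
```

```bash
python3 -m creep '[5,0,0,0.03,0,0,0, 5,0,0,0.03,0,0,0, 36,0,0,0.02,0,0,0, 36,0,0,0,0,0,0, 36,0,0,0,0,0,0, 36,0,0,-0.6,0,0,0, 36,0,0,-1.5,0,0,0, 36,0,0,-2.8,0,0,0, 36,0,0,-4,0,0,0, 36,0,0,-5,0,0,0, 36,0,0,-5,0,0,0]'
python3 -c "
from h import *
goto([.4386,.0396,.20],84.9)
c=cam('wrist');W=cloud(c)
reg(W,.14,.16,near=[.56,-.167],r=.14)
"
```

```text
time_s: 33.05
tool_pos: [0.5637, -0.1682, 0.2718]
tool_rot: [179.5, 0.0, 85.0]
force: [0.3, 0.6, 1.1]
grip_width: 0.0359
grasp_force: 0.0
shift [ 6.53 -4.78  2.35] turn [0.09 0.   0.01]
5029 c [ 556.1 -164.7] wh [109.2 222.6] ang 85.0 med [ 542.8 -139.7  149.1]
```

```bash
python3 -m creep '[42,1.3,-0.95,0,0,0,0, 42,2.6,-1.9,0,0,0,0, 42,3.9,-2.9,0.4,0,0,0, 42,5.2,-3.9,1,0,0,0, 42,6.2,-4.6,1.8,0,0,0, 42,6.53,-4.78,3,0,0,0, 42,6.53,-4.78,4.2,0,0,0, 42,6.53,-4.78,5,0,0,0, 42,6.53,-4.78,5,0,0,0, 42,6.53,-4.78,5,0,0,0, 42,6.53,-4.78,5,0,0,0]'
python3 -c "
from h import *
goto([.4380,.0396,.058],85.4)
"
```

```text
time_s: 34.2
tool_pos: [0.4365, 0.0407, 0.1179]
tool_rot: [179.9, -0.0, 84.9]
force: [-0.1, 0.3, 0.5]
grip_width: 0.0419
grasp_force: 0.0
shift [-0.03  0.05  2.  ] turn [ 0.02 -0.01 -0.08]
```

```bash
python3 -m creep '[42,-0.02,0.03,0.7,0,0,-0.08, 42,-0.02,0.03,1.4,0,0,-0.08, 42,-0.02,0.03,1.98,0,0,-0.08, 42,-0.02,0.03,1.98,0,0,-0.08, 42,-0.02,0.03,1.98,0,0,-0.08, 5,-0.02,0.03,1.98,0,0,-0.08, 5,-0.02,0.03,1.98,0,0,-0.08, 5,-0.02,0.03,1.98,0,0,-0.08, 5,-0.02,0.03,1.98,0,0,-0.08, 5,-0.02,0.03,1.98,0,0,-0.08, 5,-0.02,0.03,1.98,0,0,-0.08]' 25
python3 -m creep '[5,0,0,-0.4,0,0,0, 5,0,0,-1,0,0,0, 5,0,0,-2.2,0,0,0, 5,0,0,-3.6,0,0,0, 5,0,0,-5,0,0,0, 5,0,0,-6.2,0,0,0, 5,0,0,-7,0,0,0, 5,0,0,-7,0,0,0]' 25
python3 -c "
from h import *
c=cam('top');W=cloud(c);reg(W,.14,.16,near=[.56,-.167],r=.14);reg(W,.125,.136,near=[.56,-.167],r=.03)
goto([.5129,-.1628,.27],85)
"
```

```text
time_s: 35.3
tool_pos: [0.4368, 0.04, 0.0577]
tool_rot: [180.0, -0.0, 85.4]
force: [-0.2, 1.0, 2.1]
grip_width: 0.0136
grasp_force: 25.0
time_s: 36.1
tool_pos: [0.4379, 0.0401, 0.2714]
tool_rot: [179.7, -0.2, 85.4]
force: [-0.1, 0.3, -0.4]
grip_width: 0.0135
grasp_force: 25.0
724 c [ 556.5 -166.8] wh [112.7 222.6] ang 85.0 med [ 542.6 -165.6  149.7]
120 c [ 560.9 -166.7] wh [57.9 13.2] ang 85.0 med [ 560.7 -165.3  131.8]
shift [-6.53  3.07 -0.03] turn [ 0.03 -0.01  0.07]
```

```bash
python3 -m creep '[5,-1.3,0.6,0,0,0,0, 5,-2.6,1.2,0,0,0,0, 5,-3.9,1.8,0,0,0,0, 5,-5.2,2.5,0,0,0,0, 5,-6.2,3,0,0,0,0.07, 5,-6.53,3.07,0.5,0,0,0.07, 5,-6.53,3.07,1.4,0,0,0.07, 5,-6.53,3.07,1.8,0,0,0.07, 5,-6.53,3.07,1.8,0,0,0.07, 5,-6.53,3.07,1.8,0,0,0.07]' 25
python3 -c "
from h import *
goto([.5131,-.1628,.126],85)
"
```

```text
time_s: 37.15
tool_pos: [0.5124, -0.1622, 0.2133]
tool_rot: [-180.0, -0.0, 85.1]
force: [0.1, 0.4, -2.1]
grip_width: 0.0135
grasp_force: 25.0
shift [-0.02  0.03  2.91] turn [-0.01 -0.    0.01]
```

```bash
python3 -m creep '[5,0,0,0.8,0,0,0, 5,0,0,1.6,0,0,0, 5,0,0,2.3,0,0,0, 5,0,0,2.7,0,0,0, 5,0,0,2.9,0,0,0, 5,0,0,2.9,0,0,0, 5,0,0,2.9,0,0,0, 35,0,0,2.9,0,0,0, 35,0,0,2.9,0,0,0, 35,0,0,2.9,0,0,0]' 25
python3 -m creep '[35,0,0,-0.6,0,0,0, 35,0,0,-1.6,0,0,0, 35,0,0,-3,0,0,0, 35,0,0,-4,0,0,0, 35,0,0,-4.6,0,0,0, 35,0,0,-4.6,0,0,0]'
python3 -c "
from h import *
goto([.48,.206,.24],175)
"
```

```text
time_s: 38.15
tool_pos: [0.513, -0.1627, 0.127]
tool_rot: [179.9, -0.0, 85.0]
force: [-0.5, -0.1, 0.1]
grip_width: 0.0296
grasp_force: 0.0
time_s: 38.75
tool_pos: [0.5142, -0.1633, 0.2675]
tool_rot: [179.7, -0.0, 85.0]
force: [0.6, -0.7, -0.3]
grip_width: 0.0349
grasp_force: 0.0
shift [12.16 -2.21  0.91] turn [  0.05   0.04 -15.  ]
```

```bash
python3 -m creep '[60,0.9,-0.2,0,0,0,-1.2, 60,1.9,-0.35,0,0,0,-2.5, 60,2.9,-0.5,0,0,0,-3.8, 60,4,-0.7,0,0,0,-5.1, 60,5.1,-0.9,0,0,0,-6.4, 60,6.2,-1.1,0,0,0,-7.7, 60,7.3,-1.3,0,0,0,-9, 60,8.4,-1.5,0,0,0,-10.3, 60,9.5,-1.7,0,0,0,-11.6, 60,10.6,-1.9,0,0,0,-12.9, 60,11.6,-2.1,0,0,0,-14.2, 60,12.16,-2.21,0.5,0,0,-15]'
python3 -m creep '[60,0,0,0.4,0,0,0, 60,0,0,0.4,0,0,0, 60,0,0,0.4,0,0,0]'
python3 -c "
from h import *
s=env.get_obs();print(s['tool_pos'],s['tool_rot'])
W=cloud(cam('wrist'));reg(W,.125,.145,near=[.48,.206],r=.05)
W=cloud(cam('top'));reg(W,.125,.145,near=[.48,.206],r=.05);totes()
"
```

```text
time_s: 39.95
tool_pos: [0.4779, 0.21, 0.2494]
tool_rot: [179.9, 0.1, 175.5]
force: [-0.5, -0.0, 0.0]
grip_width: 0.0601
grasp_force: 0.0
time_s: 40.25
tool_pos: [0.4783, 0.2046, 0.2367]
tool_rot: [-179.9, -0.1, 174.8]
force: [-0.7, -0.0, 0.0]
grip_width: 0.0599
grasp_force: 0.0
[0.47832485 0.20455597 0.23673709] [-1.79921479e+02 -5.31751515e-02  1.74799434e+02]
805 c [477.7 206.1] wh [11.8 41. ] ang 84.8 med [475.8 206.  137.1]
0 c [0. 0.] wh [0. 0.] ang 0.0 med [nan nan nan]
A rim
1508 c [ 559.8 -166. ] wh [110.1 208.7] ang 85.0 med [ 587.3 -168.9   75.9]
A web
0 c [0. 0.] wh [0. 0.] ang 0.0 med [nan nan nan]
B rim
0 c [0. 0.] wh [0. 0.] ang 0.0 med [nan nan nan]
  return _methods._mean(a, axis=axis, dtype=dtype,
  ret = um.true_divide(
```

```bash
python3 -c "
from h import *
goto([.4785,.2062,.121],174.8)"
python3 -m creep '[60,0,-0.05,1,0,0,0, 60,0,-0.05,2,0,0,0, 60,0,-0.05,3,0,0,0, 60,0,-0.05,3.85,0,0,0, 60,0,-0.05,3.85,0,0,0, 60,0,-0.05,3.85,0,0,0, 5,0,-0.05,3.85,0,0,0, 5,0,-0.05,3.85,0,0,0, 5,0,-0.05,3.85,0,0,0, 5,0,-0.05,3.85,0,0,0, 5,0,-0.05,3.85,0,0,0, 5,0,-0.05,3.85,0,0,0]' 50
python3 -m creep '[5,0,0,0,0,0,0, 5,0,0,0,0,0,0]' 50
```

```text
shift [0.02 0.02 3.9 ] turn [0.01 0.01 0.01]
time_s: 41.6
tool_pos: [0.4781, 0.2051, 0.122]
tool_rot: [180.0, 0.0, 175.0]
force: [-0.4, 0.8, -0.5]
grip_width: 0.0201
grasp_force: 0.0
time_s: 41.8
tool_pos: [0.478, 0.2061, 0.122]
tool_rot: [179.9, 0.0, 175.0]
force: [-0.2, 2.5, -0.1]
grip_width: 0.0114
grasp_force: 49.7
```

```bash
python3 -m creep '[5,0,0,0,0,0,0.6, 5,0,0,0,0,0,1.6, 5,0,0,0,0,0,2.6, 5,0,0,0,0,0,3.6, 5,0,0,0,0,0,4.6, 5,0,0,0,0,0,5.6, 5,0,0,0,0,0,6.6, 5,0,0,0,0,0,7.6, 5,0,0,0,0,0,8.6, 5,0,0,0,0,0,9.6, 5,0,0,0,0,0,10.6, 5,0,0,0,0,0,11.6]' 50
python3 -m creep '[5,0,0,0,0,0,0.8, 5,0,0,0,0,0,1.6, 5,0,0,0,0,0,2.2, 5,0,0,0,0,0,2.6, 5,0,0,0,0,0,2.6]' 50
python3 -c "
from h import *
s=env.get_obs();print(s['tool_pos'],s['force'].round(1),s['wrist_torque'].round(2))
"
```

```text
time_s: 43.0
tool_pos: [0.4789, 0.2065, 0.1221]
tool_rot: [179.8, -0.1, 105.2]
force: [2.5, 2.2, -1.8]
grip_width: 0.0117
grasp_force: 49.7
time_s: 43.5
tool_pos: [0.4789, 0.206, 0.1222]
tool_rot: [179.9, -0.1, 89.9]
force: [2.3, 2.9, -0.9]
grip_width: 0.0118
grasp_force: 49.7
[0.4788875  0.20596659 0.12217394] [ 2.3  2.9 -0.9] [ 0.76 -0.59  0.05]
```

```bash
python3 -m creep '[5,0,0,0,0,0,0.4, 5,0,0,0,0,0,0.8, 5,0,0,0,0,0,1.2, 5,0,0,0,0,0,1.5, 5,0,0,0,0,0,1.5, 5,0,0,0,0,0,1.5]' 50
python3 -c "
from h import *
s=env.get_obs();print(s['force'].round(1),s['wrist_torque'].round(2))
"
python3 -m creep '[5,0,0,0,0,0,0.3, 5,0,0,0,0,0,0.6, 5,0,0,0,0,0,0.6, 5,0,0,0,0,0,0.6]' 50
python3 -c "
from h import *
s=env.get_obs();print(s['force'].round(1),s['wrist_torque'].round(2))
"
```

```text
time_s: 44.1
tool_pos: [0.4788, 0.2059, 0.1222]
tool_rot: [179.9, -0.1, 80.9]
force: [2.3, 4.5, -1.9]
grip_width: 0.0117
grasp_force: 49.7
[ 2.3  4.5 -1.9] [ 1.1  -0.79  0.05]
time_s: 44.5
tool_pos: [0.4788, 0.2059, 0.1222]
tool_rot: [179.9, -0.1, 77.3]
force: [3.5, 4.1, -1.8]
grip_width: 0.0121
grasp_force: 49.7
[ 3.5  4.1 -1.8] [ 1.08 -0.8   0.09]
```

```bash
python3 -m creep '[5,0,0,0,0,0,0.3, 5,0,0,0,0,0,0.6, 5,0,0,0,0,0,0.6, 5,0,0,0,0,0,0.6]' 50
python3 -c "
from h import *
s=env.get_obs();print(s['force'].round(1),s['wrist_torque'].round(2))
W=cloud(cam('top'));reg(W,.066,.0735,near=[.473,.09],r=.07)
"
```

```text
time_s: 44.9
tool_pos: [0.4788, 0.2059, 0.1222]
tool_rot: [179.9, -0.1, 73.9]
force: [3.6, 4.3, -2.0]
grip_width: 0.0116
grasp_force: 50.4
[ 3.6  4.3 -2. ] [ 0.98 -0.86  0.77]
979 c [471.9  89.9] wh [138.7  64.4] ang 85.9 med [470.3  91.   70.8]
```

```bash
python3 -m creep '[5,0,0,0,0,0,-0.8, 5,0,0,0,0,0,-1.6, 5,0,0,0,0,0,-1.9, 5,0,0,0,0,0,-1.9, 5,0,0,-0.3,0,0,-1.9, 5,0,0,-0.6,0,0,-1.9, 5,0,0,-1,0,0,-1.9, 5,0,0,-1.4,0,0,-1.9, 5,0,0,-2,0,0,-1.9, 5,0,0,-2.7,0,0,-1.9, 5,0,0,-2.7,0,0,-1.9]' 50
python3 -c "
from h import *
s=env.get_obs();print(s['force'].round(1),s['wrist_torque'].round(2),s['tool_rot'])
W=cloud(cam('wrist'));reg(W,.17,.24,near=s['tool_pos'][:2],r=.06)
W=cloud(cam('top'));reg(W,.066,.0735,near=[.473,.09],r=.07)
goto([.4108,.3768,.20],105.3)
"
```

```text
time_s: 46.05
tool_pos: [0.4796, 0.2045, 0.2058]
tool_rot: [179.8, -0.1, 85.0]
force: [0.6, -0.6, -0.8]
grip_width: 0.0117
grasp_force: 49.9
[ 0.6 -0.6 -0.8] [-0.05  0.04 -0.01] [ 1.79798343e+02 -1.07502679e-01  8.49559122e+01]
3881 c [481.5 206. ] wh [29.9 39.3] ang 9.5 med [479.8 213.7 220.2]
967 c [471.8  90.2] wh [139.5  63.8] ang 86.1 med [471.5  88.6  70.8]
shift [ 5.53 -2.73  0.09] turn [-0.    0.   -3.39]
```

```bash
python3 -m creep '[5,1.2,-0.6,0,0,0,-0.7, 5,2.5,-1.2,0,0,0,-1.6, 5,3.8,-1.9,0,0,0,-2.5, 5,5,-2.5,0,0,0,-3.2, 5,5.53,-2.73,0.1,0,0,-3.39, 5,5.53,-2.73,0.6,0,0,-3.39, 5,5.53,-2.73,1.6,0,0,-3.39, 5,5.53,-2.73,2.4,0,0,-3.39, 5,5.53,-2.73,2.4,0,0,-3.39, 5,5.53,-2.73,2.4,0,0,-3.39, 5,5.53,-2.73,2.4,0,0,-3.39]' 50
python3 -c "
from h import *
goto([.4109,.3774,.082],105.3)
"
```

```text
time_s: 47.25
tool_pos: [0.4121, 0.377, 0.132]
tool_rot: [179.9, -0.0, 105.3]
force: [0.5, 0.0, 0.0]
grip_width: 0.0117
grasp_force: 49.9
shift [ 0.02 -0.04  1.67] turn [ 0.02 -0.01 -0.01]
```

```bash
python3 -m creep '[5,0.02,-0.03,0,0,0,0, 5,0.02,-0.03,0.2,0,0,0, 5,0.02,-0.03,0.4,0,0,0, 5,0.02,-0.03,0.6,0,0,0, 5,0.02,-0.03,0.8,0,0,0, 5,0.02,-0.03,1,0,0,0, 5,0.02,-0.03,1,0,0,0]' 50
python3 -c "
from h import *
goto([.4109,.3774,.082],105.3)
"
```

```text
time_s: 47.95
tool_pos: [0.4093, 0.3772, 0.0996]
tool_rot: [-179.9, 0.1, 105.4]
force: [-1.6, 0.1, -0.9]
grip_width: 0.0115
grasp_force: 49.9
shift [-0.01  0.06  0.59] turn [-0.02  0.01  0.01]
```

Entered the slot cleanly.

```bash
python3 -m creep '[5,0,0.03,0.15,0,0,0, 5,0,0.03,0.3,0,0,0, 5,0,0.03,0.42,0,0,0, 5,0,0.03,0.52,0,0,0, 5,0,0.03,0.59,0,0,0, 5,0,0.03,0.62,0,0,0, 5,0,0.03,0.62,0,0,0]' 50
python3 -m creep '[50,0,0,-0.02,0,0,0, 50,0,0,-0.02,0,0,0, 50,0,0,-0.02,0,0,0, 50,0,0,-0.02,0,0,0, 50,0,0,-0.6,0,0,0, 50,0,0,-1.6,0,0,0, 50,0,0,-2.8,0,0,0, 50,0,0,-4,0,0,0, 50,0,0,-4.5,0,0,0, 50,0,0,-4.5,0,0,0]'
python3 -c "
from h import *
W=cloud(cam('wrist'));reg(W,.05,.11,near=[.411,.376]);
c=cam('top');W=cloud(c);save(c,'t9',s=1.56)
reg(W,.066,.0735,near=[.473,.09],r=.07);reg(W,.14,.16,near=[.56,-.167],r=.14)
save(cam('scene'),'s9',(80,120,410,290),2.4)
"
```

```text
time_s: 48.65
tool_pos: [0.4107, 0.378, 0.0822]
tool_rot: [180.0, 0.0, 105.4]
force: [0.3, 0.5, -1.2]
grip_width: 0.0116
grasp_force: 49.9
time_s: 49.65
tool_pos: [0.4118, 0.379, 0.2197]
tool_rot: [179.8, -0.2, 105.4]
force: [0.1, 0.2, 0.1]
grip_width: 0.0503
grasp_force: 0.0
758 c [410.  376.9] wh [11.8 42.1] ang 15.4 med [408.8 381.   97. ]
959 c [471.8  90.1] wh [139.1  64.1] ang 85.9 med [470.8  90.8  70.7]
719 c [ 556.7 -166.9] wh [112.6 222.6] ang 85.0 med [ 543.1 -167.5  149.5]
```

View pics/t9.png

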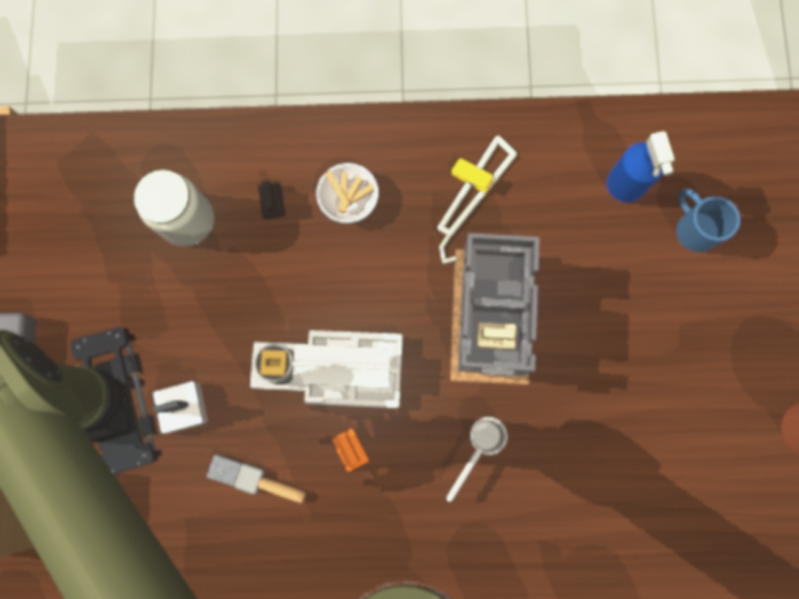

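View pics/s9.png

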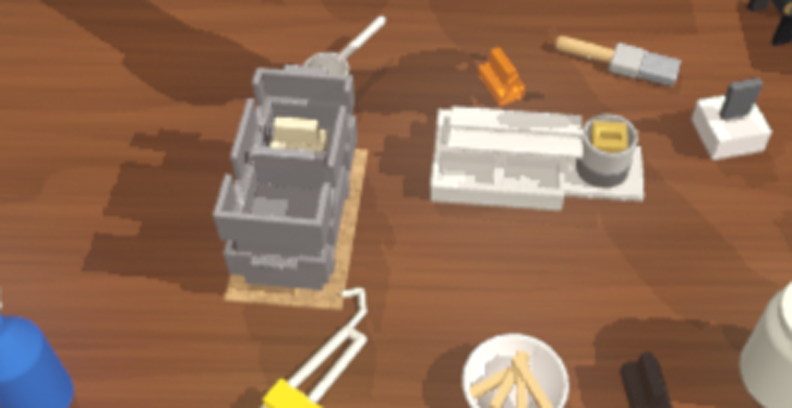

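The pictures show the stack level on the mat at (500,305) with a bar in the top tote. The mould is locked and empty at (330,365), and the key is down in its stand at (180,407).

```bash
python3 -c "
from cell import env
print(env.sign_off())"
```

```text
the job is handed in; nothing more can be done
None
```

The job is done and handed in at about 50 s: all three soap bars are packed, two in the bottom tote and one in the top; tote B stands level, turned end for end, on tote A; the mould is locked again and the key is back in its stand.

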